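# Start the kitchen timer against the chopping board

### The arm

A 6-joint arm with a two-finger parallel gripper is mounted at the origin on a cart in front of the work surface, level with it; the furniture and walls round the work are solid. World frame = base frame: x ahead of the robot, y to its left, z up, the work surface at z = 0. Lengths are in mm, angles in degrees, forces in N, time in s.
With the tool pointing down it reaches from about 350 to 850 mm from the base axis. Payload 8.1 kg.
Tool frame: the origin (TCP) lies between the finger pads; the fingertips stand 22 mm ahead of it and the grasp point (between the pads) lies 3 mm ahead of it (r.nose_length is the z of the fingertips in the tool frame, in mm); z points along the fingers, x is the direction in which the jaws open and shut, and the axes are right-handed (so a half turn about z gives the same grasp; the last joint's range is limited). The gripper opens to 85 mm and grips with 20 to 120 N. Pads are 22 mm wide; open, the fingers measure 114 mm over their backs; the gripper's body (76 mm by 85 mm) begins 54 mm behind the grasp point. The pads swing forward as they close: fully open they stand 13 mm farther back than shut.
Start: joints at [-71.242, 7.471, 85.268, -0, 87.261, -4.893], TCP at [240.725, -549.597, 253.292] pointing down, gripper open.
Joint ranges: [-169.43, 169.43], [-51.17, 129.36], [1.28, 143.12], [-76.62, 256.62], [0, 156.53], [-152.29, 152.29]. Speed limits (degrees/s): [136.94, 136.94, 159.86, 180, 180, 180].

### API

Orientations are given as [roll, pitch, yaw] about the fixed x, y, z axes, in that order (R = Rz(yaw) Ry(pitch) Rx(roll)).
In Python, from bench import r gives the robot as it stands.
- The arm moves only by the shell command python3 -m jog 'ROWS' [FORCE]. ROWS is JSON, a list of rows, each a list of 5 numbers: the shift along the tool's x, y, z in m, then the turn about the tool's z in degrees, then the opening in per cent of the stroke, from 0 (shut) to 100 (fully open). A call has 1 to 8 rows; each row is the pose to reach, as a shift and turn from the pose measured when the call began, along the tool's axes at that moment; what a row does not reach only later rows make up. A row lasts 1/10 s, in which the tool goes at most 50 mm and 8.59 degrees, less where a joint would pass 70% of its speed; a pose out of reach is approached as far as the arm can. A call with a gripper value outside its range is refused whole. The fingers move at their own pace and stop on an object; FORCE is the grip in N (left out, the last holds). Time passes only in rows, so rows that repeat a pose let the fingers close. It gives the time, the measured TCP pose, the force and the opening at its end, in the units of the state.
- r.sense(): the state, without advancing time (a new reading comes with each control period).
- r.snapshot(name): name is "side" or "top"; returns a dict with "image" (480x640x3 uint8, red, green, blue), "K" (3x3 intrinsics, pixels), "distortion" ([k1, k2, p1, p2, k3] as OpenCV has them; the pictures are not rectified), "T" (4x4, takes a point from camera to world coordinates). Camera axes: x right, y down, z forward; pixel columns grow to the right and rows downward; lengths in mm; the calibration is good to about 2 mm. A picture is of the moment at which its call begins. There is no depth.
- r.hand_in(): hands the job in, once; it reports no verdict.
Trained networks look in a picture, given as the dict that the camera call returned (one of the last four; its "shot" number tells which), for a name from the list of things; names that differ only in an ending like _2 or _b are one class to them, and where a whole thing is asked for, a point or a joint stands for the part that bears it (a point fixed in the world has none). Each returns a list of dicts, best first, with "conf" (0 to 1); they miss things now and then, are a little off and sometimes report something else, mostly with a low value. They report only what shows in the picture. A call takes as long as a camera call. They do not tell look-alikes from the thing itself.
- r.search_frame(picture, label): "bbox" ([left, top, right, bottom] in pixels, round what is visible of it).
- r.pinpoint(picture, label): "uv" ([column, row] in pixels: a listed point, or the origin of a listed thing).
The state is a dict: "time": time; "joint_pos": joint angles; "qd": joint speeds; "joint_efforts": joint torques, N m; "tool_pos": TCP position; "tcp_rot": TCP orientation; "ft_force": force on the tool from outside, world axes, zero at the start; "wrist_torque": the same for the moment, N m; "finger_gap": finger opening in mm.
Only numpy, scipy, OpenCV 4.12 (cv2) and the standard library are available. Lean on these libraries where they do the work, as an engineer would, in place of code of your own. Each camera call takes 0.05 s, during which the arm holds its last target. There are 200 camera calls.

### The job

Start the white kitchen timer: slide it along the worktop until its far end is braced against the front edge of the chopping board, and press the green button on its near end fully in, so that the board takes the push. Then let go and leave the timer lying flat against the board; leave the black timer where it is.

Things in the scene. Friction and masses are not known exactly. Their poses are not given: they have to be found in the camera images.
- timer_white: Loose white block 70x56x30 mm (x,y,z), grey-green display on top, 0.12 kg, flat on the worktop, far end 15-50 mm short of the board, left or right of a black one. Origin: centre of underside; z up; +x from button end to far end, within 10 deg of the board's +x. Far end x=+35 mm. Green round button in the near end (x=-35): 20 mm across, axis x, 15 mm above the worktop, its face at x=-47 when out.
- timer_white_button (a joint): Travel of the white timer's green button in m: 0 = out, 0.008 = fully in (towards the timer's +x). A spring returns it: it starts to move at about 3 N and is fully in at 6 N. The loose timer slides away at 1 to 2 N, so the button goes in only when the far end is held.
- timer_black: Black kitchen timer of the same shape, size and green button, also loose in front of the board; not the one to use. Origin and axes as for the white timer.
- chopping_board: Wooden chopping board 200x300x22 mm (x,y,z) on the worktop; it sits fast and does not move. Origin: centre of its underside; z up; +x points away from the robot, turned up to 8 deg. Its front edge is the upright face at x=-100 mm, 22 mm high, 300 mm long along y. A lemon and a garlic bulb lie on its rear half.
Mind the look-alikes: they are no part of the job. Leave any blue or yellow look-alike of the timer_white alone.

How it is judged (in metres and radians):
On the way:
1. the white timer's button is pressed in while the timer's far end bears on the front edge of the board (value of joint timer_white_button above 0.005 m and contact force between timer_white and chopping_board above 2 N and x of timer_white in the frame of chopping_board between -0.15 and -0.12 m), for 0.15 s.
At the end, for the whole second after the job is handed in: The white timer's button has been pressed (5 of 8 mm or more) while the timer bore on the board (over 2 N); it is out again, and the timer lies flat and still on the worktop, far end against the board's front edge (within 15 mm and 14 degrees). The black timer has moved under 15 mm (value of joint timer_white_button below 0.002 m and x of timer_white in the frame of chopping_board between -0.15 and -0.12 m and y of timer_white in the frame of chopping_board between -0.15 and 0.15 m and angle between the x axis of timer_white and the x axis of chopping_board, either way round below 0.25 rad and angle between timer_white's own z axis and vertical below 0.1 rad and height (world z) of timer_white below 0.008 m and linear speed of timer_white below 0.02 m/s); the robot touches nothing.
It fails at once if the black timer is moved by more than 15 mm (distance of timer_black from where it was at the start of the episode above 0.015 m).
It also fails if it takes over 30 s, if anything falls off the work surface, if the arm or the gripper's body presses on something with over 40 N, if the wrist force passes 120 N, or if a joint passes its speed limit or range.

## Working session

There is one attempt and no reset: what is moved stays moved. The work goes in short steps, Python scripts to look and compute and a shell command to move; the robot and the scene stay as the last step left them, time stands still between calls to the robot, and variables do not carry over. Pictures are saved under pics/ and viewed, about 8 in all and at most 12, crops included, and the job is handed in when it is done.

```bash
mkdir -p pics; ls; python3 - <<'E'
from bench import r
import cv2
s=r.sense();print(s['time'],s['tool_pos'],s['tcp_rot'],s['finger_gap'],s['ft_force'])
for n in('top','side'):
    p=r.snapshot(n);cv2.imwrite(f'pics/{n}0.png',p['image'][:,:,::-1])
    print(n,p['K'],p['distortion'],p['T'])
    for l in('timer_white','timer_white_button','timer_black','chopping_board'):
        print(l,r.search_frame(p,l)[:4],r.pinpoint(p,l)[:4])
E
```

```text
pics
0.0 [ 240.53989709 -549.09439351  252.25691036] [-1.79991189e+02  1.08025698e-01 -6.63492234e+01] 85.03952912895812 [-0.03243312 -0.0698577   0.28161745]
top [[516.19005951   0.         313.59345623]
 [  0.         516.19005951 239.47163788]
 [  0.           0.           1.        ]] [0.00426378 0.         0.         0.         0.        ] [[ 1.16550321e-02 -9.94607954e-01  1.03049396e-01  4.78381939e+02]
 [-9.99923010e-01 -1.11539892e-02  5.43708530e-03 -9.69372150e+01]
 [-4.25835643e-03 -1.03104832e-01 -9.94661380e-01  9.01689266e+02]
 [ 0.00000000e+00  0.00000000e+00  0.00000000e+00  1.00000000e+00]]
timer_white [{'bbox': [204.9, 321.5, 248.8, 368.7], 'conf': 0.93}, {'bbox': [296.5, 325.8, 342.6, 368.7], 'conf': 0.87}, {'bbox': [347.0, 257.5, 381.1, 307.6], 'conf': 0.55}] [{'uv': [323.0, 345.7], 'conf': 0.85}]Traceback (most recent call last):
  File "<stdin>", line 8, in <module>
ValueError: it knows: chopping_board, timer_black, timer_white
```

```bash
python3 - <<'E'
from bench import r
import cv2
for n in('top','side'):
    p=r.snapshot(n);cv2.imwrite(f'pics/{n}1.png',p['image'][:,:,::-1])
    for l in('timer_white','timer_black','chopping_board'):
        print(n,l,r.search_frame(p,l)[:4],r.pinpoint(p,l)[:4])
E
```

```text
top timer_white [{'bbox': [348.4, 259.0, 381.3, 307.7], 'conf': 0.85}, {'bbox': [297.5, 326.1, 346.6, 369.9], 'conf': 0.73}, {'bbox': [206.2, 320.2, 251.4, 369.7], 'conf': 0.56}] [{'uv': [325.2, 344.2], 'conf': 0.94}, {'uv': [365.9, 279.2], 'conf': 0.91}, {'uv': [228.0, 342.3], 'conf': 0.62}]
top timer_black [{'bbox': [244.4, 252.3, 282.4, 303.0], 'conf': 0.7}] [{'uv': [264.5, 274.5], 'conf': 0.85}]
top chopping_board [{'bbox': [230.4, 117.2, 401.0, 237.1], 'conf': 0.71}] [{'uv': [316.9, 177.7], 'conf': 0.57}]
side timer_white [{'bbox': [218.5, 196.2, 265.1, 229.6], 'conf': 0.87}, {'bbox': [269.7, 272.2, 315.1, 305.9], 'conf': 0.69}, {'bbox': [223.3, 241.6, 253.9, 280.3], 'conf': 0.58}] [{'uv': [244.0, 215.3], 'conf': 0.95}, {'uv': [296.4, 297.7], 'conf': 0.88}, {'uv': [238.2, 267.3], 'conf': 0.85}]
side timer_black [{'bbox': [274.4, 214.7, 315.0, 243.5], 'conf': 0.75}, {'bbox': [267.4, 275.1, 316.5, 308.7], 'conf': 0.37}] [{'uv': [296.7, 231.6], 'conf': 0.56}]
side chopping_board [{'bbox': [334.0, 207.5, 459.7, 324.9], 'conf': 0.82}] []
```

View pics/top0.png

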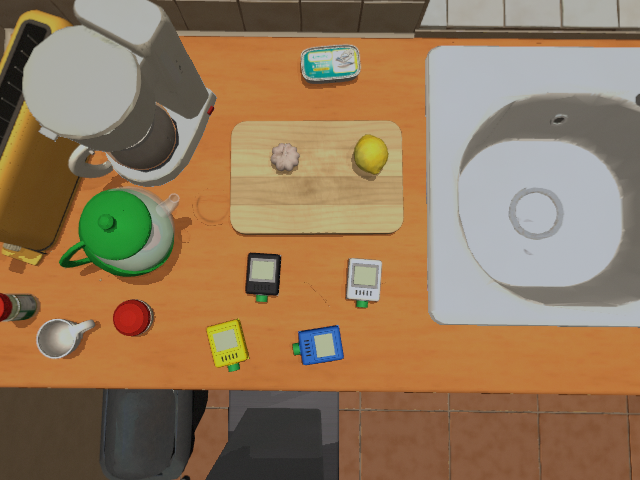

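View pics/side1.png

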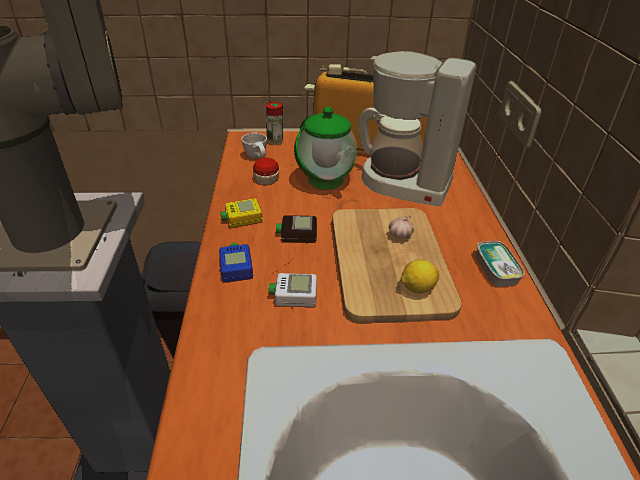

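The top view shows the white timer at about (364,280) with its button at (362,303). The board's front edge is near row 233, and the black timer is at (264,275). I'll segment these and convert to world positions.

```bash
cat >h.py <<'E'
import cv2,numpy as np
def world(p,uv,z):
    q=cv2.undistortPoints(np.array(uv,float).reshape(-1,1,2),p['K'],np.array(p['distortion'])).reshape(-1,2)
    d=np.c_[q,np.ones(len(q))]@p['T'][:3,:3].T; o=p['T'][:3,3]
    return (o+d*((z-o[2])/d[:,2])[:,None])
def blob(mask,off=(0,0)):
    n,l,s,c=cv2.connectedComponentsWithStats(mask.astype(np.uint8))
    i=1+np.argmax(s[1:,4]); return (l==i),c[i]+off,s[i,4]
def green(p,x0,y0,x1,y1):
    h=cv2.cvtColor(p['image'],cv2.COLOR_RGB2HSV)[y0:y1,x0:x1]
    return blob((h[...,0]>45)&(h[...,0]<80)&(h[...,1]>150),(x0,y0))
E
python3 - <<'E'
from bench import r
from h import *
p=r.snapshot('top');im=p['image'];hsv=cv2.cvtColor(im,cv2.COLOR_RGB2HSV)
m,c,a=green(p,340,290,385,315);print('btn',c,a,world(p,[c],20))
w=(hsv[255:305,335:395,1]<110)
w=cv2.morphologyEx(w.astype(np.uint8),cv2.MORPH_CLOSE,np.ones((7,7)))
m,c,a=blob(w,(335,255));ys,xs=np.nonzero(m)
R=cv2.minAreaRect(np.c_[xs+335,ys+255].astype(np.float32));b=cv2.boxPoints(R);print('body',R,a);print(world(p,b,30).round(1),world(p,[R[0]],30))
# board front edge: gradient rows per column
g=hsv[...,1].astype(float)
e=[]
for u in range(245,390,5):
    col=cv2.GaussianBlur(g[220:245,u-2:u+3],(1,3),0).mean(1);d=np.diff(col);k=d.argmax();e.append((u,220.5+k))
e=np.array(e);print(e[:,1])
ew=world(p,e,10);k=np.polyfit(ew[:,1],ew[:,0],1);print('edge x=%.4f y+%.1f'%tuple(k),np.std(ew[:,0]-np.polyval(k,ew[:,1])),'board yaw',np.degrees(np.arctan(-k[0])))
cv2.imwrite('pics/crop.png',cv2.resize(im[210:380,200:400,::-1],None,fx=4,fy=3.5,interpolation=cv2.INTER_CUBIC)[:, :800])
E
```

```text
btn [361.60655738 303.50819672] 61 [[ 461.54923521 -174.74777791   20.        ]]
body ((363.691162109375, 278.0146789550781), (33.7464599609375, 45.020851135253906), 4.39870548248291) 1429
[[ 468.6 -146.3   30. ]
 [ 544.2 -151.7   30. ]
 [ 540.4 -208.6   30. ]
 [ 465.  -202.6   30. ]] [[ 504.39035269 -177.28889485   30.        ]]
[233.5 233.5 233.5 233.5 233.5 233.5 233.5 233.5 233.5 233.5 233.5 233.5
 233.5 233.5 233.5 233.5 233.5 233.5 233.5 233.5 233.5 233.5 233.5 233.5
 233.5 233.5 233.5 233.5 233.5]
edge x=-0.0112 y+580.2 0.00026127268290892695 board yaw 0.6396425470695161
```

View pics/crop.png

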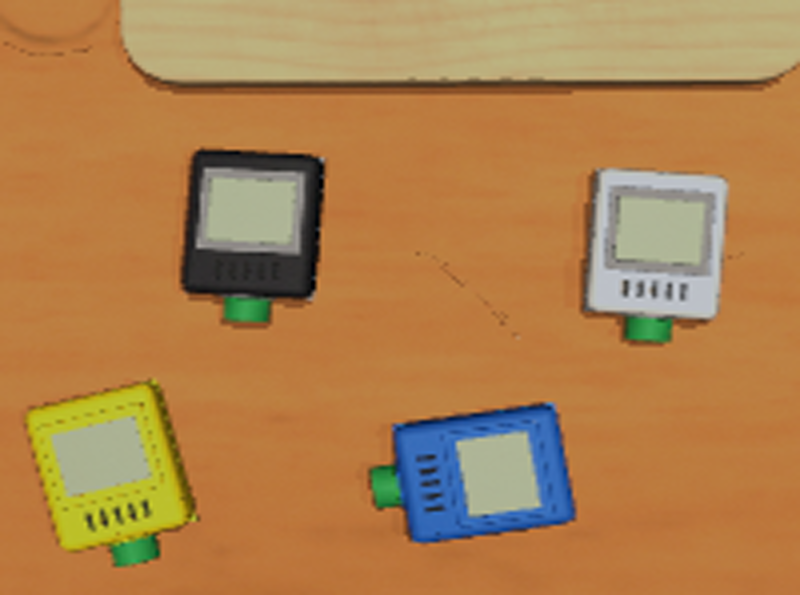

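Measured: timer centre is about (506,-178) with yaw about -4°, button face at x≈459, and board edge at x≈582, so the gap is about 41 mm. The plan is to close the fingers and push along the tool's -y with tool yaw -94°. First I approach high.

```bash
python3 -m jog '[[-0.272,-0.317,0.13,27.7,0],[-0.272,-0.317,0.13,27.7,0],[-0.272,-0.317,0.13,27.7,0],[-0.272,-0.317,0.13,27.7,0],[-0.272,-0.317,0.13,27.7,0],[-0.272,-0.317,0.13,27.7,0],[-0.272,-0.317,0.13,27.7,0],[-0.272,-0.317,0.13,27.7,0]]'; python3 -m jog '[[0,0,0,0,0]]'
```

```text
time: 1.75
tool_pos: [406.8, -204.4, 134.5]
tcp_rot: [-179.9, -0.0, -94.1]
ft_force: [0.1, -0.5, 0.5]
finger_gap: 0.4
time: 1.85
tool_pos: [407.2, -199.0, 132.2]
tcp_rot: [179.9, 0.2, -93.8]
ft_force: [0.1, -0.5, -1.4]
finger_gap: 0.1
```

```bash
python3 -m jog '[[-0.028,-0.013,0.03,0,0],[-0.028,-0.013,0.06,0,0],[-0.028,-0.013,0.09,0,0],[-0.028,-0.013,0.104,0,0],[-0.028,-0.013,0.104,0,0],[-0.028,-0.013,0.104,0,0]]'; python3 - <<'E'
from bench import r
from h import *
p=r.snapshot('side');q=r.snapshot('top')
a=cv2.resize(p['image'][190:340,190:360],(0,0),fx=2.3,fy=3); b=cv2.resize(q['image'][220:370,290:420],(0,0),fx=3,fy=3)
cv2.imwrite('pics/pre.png',np.hstack([a,b])[:,:,::-1])
s=r.sense();print(s['tool_pos'],s['tcp_rot'],s['ft_force'])
E
```

```text
time: 2.45
tool_pos: [422.1, -172.3, 28.9]
tcp_rot: [179.9, 0.2, -93.8]
ft_force: [-0.2, -0.0, 0.2]
finger_gap: 0.0
[ 422.98675695 -172.63065523   29.84291747] [-1.79947372e+02  9.82695521e-02 -9.37842430e+01] [ 0.02657564 -0.78618101  0.09431794]
```

View pics/pre.png

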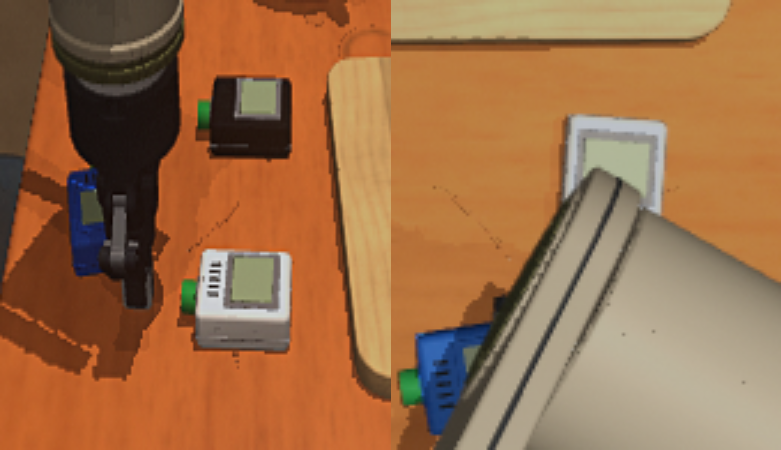

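The side view shows the closed fingers directly behind the button and in line with it, and clear of the blue timer. Now I push.

```bash
python3 -m jog '[[0,-0.01,0,0,0],[0,-0.02,0,0,0],[0,-0.025,0,0,0],[0,-0.030,0,0,0],[0,-0.035,0,0,0],[0,-0.040,0,0,0],[0,-0.045,0,0,0],[0,-0.050,0,0,0]]';  python3 -m jog '[[0,-0.004,0,0,0],[0,-0.007,0,0,0],[0,-0.010,0,0,0],[0,-0.010,0,0,0]]'
python3 - <<'E'
from bench import r
from h import *
p=r.snapshot('side');q=r.snapshot('top')
a=cv2.resize(p['image'][190:340,190:360],(0,0),fx=2.3,fy=3); b=cv2.resize(q['image'][220:370,290:420],(0,0),fx=3,fy=3)
cv2.imwrite('pics/mid.png',np.hstack([a,b])[:,:,::-1])
s=r.sense();print(s['tool_pos'],s['tcp_rot'],s['ft_force'])
E
```

```text
time: 3.35
tool_pos: [473.2, -175.9, 29.7]
tcp_rot: [-180.0, 0.1, -93.8]
ft_force: [-0.6, 0.2, -0.6]
finger_gap: -0.2
time: 3.75
tool_pos: [483.7, -176.6, 29.8]
tcp_rot: [-179.9, 0.1, -93.8]
ft_force: [-0.5, 1.3, -0.7]
finger_gap: -0.1
[ 483.32731717 -176.55662477   29.77855854] [-1.79937290e+02  1.02600930e-01 -9.37835238e+01] [-0.03614891  0.28624685  0.52577302]
```

View pics/mid.png

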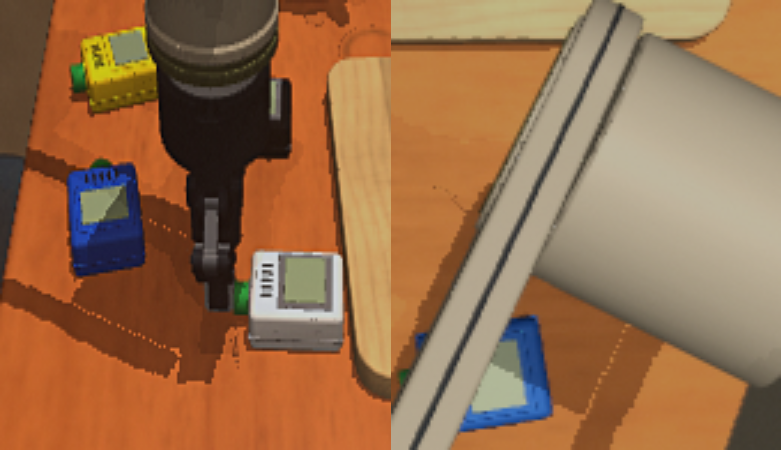

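The timer slid straight and has a few millimetres left to the board. I'll continue slowly and watch the force.

```bash
python3 -m jog '[[0,-0.002,0,0,0],[0,-0.004,0,0,0],[0,-0.006,0,0,0],[0,-0.008,0,0,0],[0,-0.008,0,0,0]]'; python3 -m jog '[[0,-0.002,0,0,0],[0,-0.004,0,0,0],[0,-0.004,0,0,0]]'; python3 -m jog '[[0,-0.002,0,0,0],[0,-0.003,0,0,0],[0,-0.003,0,0,0]]'
```

```text
time: 4.35
tool_pos: [491.1, -177.1, 29.7]
tcp_rot: [-180.0, 0.1, -93.8]
ft_force: [-4.3, -0.4, 3.7]
finger_gap: -0.1
time: 4.65
tool_pos: [494.9, -177.4, 29.6]
tcp_rot: [180.0, 0.1, -93.8]
ft_force: [-6.7, -0.1, 3.9]
finger_gap: -0.1
time: 4.95
tool_pos: [495.5, -177.4, 29.1]
tcp_rot: [179.6, 0.1, -93.8]
ft_force: [-16.9, 0.1, 13.0]
finger_gap: -0.1
```

The force rose through 4 and 7 N and then jumped to 17 N, so the button is at its stop with the board taking the push. I'll hold for a moment, then back off.

```bash
python3 -m jog '[[0,0,0,0,0],[0,0,0,0,0]]'; python3 - <<'E'
from bench import r
from h import *
p=r.snapshot('side');cv2.imwrite('pics/in.png',cv2.resize(p['image'][190:340,190:360],(0,0),fx=4,fy=4)[:,:,::-1])
E
python3 -m jog '[[0,0.004,0,0,0],[0,0.008,0,0,0],[0,0.013,0,0,0],[0,0.02,0,0,0],[0,0.03,0,0,0],[0,0.04,0,0,0],[0,0.05,-0.04,0,0],[0,0.05,-0.08,0,0]]'; python3 -m jog '[[0.05,0.0,-0.08,0,0],[0.1,0.0,-0.12,0,0],[0.15,0.0,-0.12,0,0],[0.2,0.0,-0.12,0,0],[0.25,0.0,-0.12,0,0],[0.25,0.0,-0.12,0,0],[0.25,0,-0.12,0,0]]'
python3 - <<'E'
from bench import r
from h import *
p=r.snapshot('side');q=r.snapshot('top')
a=cv2.resize(p['image'][190:340,190:360],(0,0),fx=2.3,fy=3); b=cv2.resize(q['image'][220:370,290:420],(0,0),fx=3,fy=3)
cv2.imwrite('pics/end.png',np.hstack([a,b])[:,:,::-1])
hsv=cv2.cvtColor(q['image'],cv2.COLOR_RGB2HSV)
m,c,A=green(q,340,255,385,300);print('btn',c,A,world(q,[c],20))
w=cv2.morphologyEx((hsv[236:290,335:395,1]<110).astype(np.uint8),cv2.MORPH_CLOSE,np.ones((7,7)))
m,c,A=blob(w,(335,236));ys,xs=np.nonzero(m);R=cv2.minAreaRect(np.c_[xs+335,ys+236].astype(np.float32));print(R,world(q,[R[0]],30))
print(r.pinpoint(q,'timer_black'),r.sense()['tool_pos'],r.sense()['ft_force'])
E
```

```text
time: 5.15
tool_pos: [494.9, -177.4, 29.0]
tcp_rot: [179.6, 0.1, -93.8]
ft_force: [-5.8, 0.7, 2.6]
finger_gap: -0.4
time: 6.0
tool_pos: [442.4, -173.3, 108.3]
tcp_rot: [179.3, 0.3, -93.8]
ft_force: [1.4, -0.7, -0.1]
finger_gap: -0.1
time: 6.7
tool_pos: [425.3, -428.2, 227.1]
tcp_rot: [179.3, 0.1, -94.1]
ft_force: [0.1, 0.5, 0.5]
finger_gap: 0.0
btn [363.40983607 278.52459016] 61 [[ 503.81680588 -177.73321175   20.        ]]
((364.68450927734375, 255.3638153076172), (33.706443786621094, 40.694366455078125), 3.3664605617523193) [[ 542.63533945 -178.90674273   30.        ]]
[{'uv': [264.4, 274.0], 'conf': 0.83}] [ 426.78214888 -422.82297838  226.62201969] [ 0.20319921 -0.14933703  0.223479  ]
```

View pics/in.png

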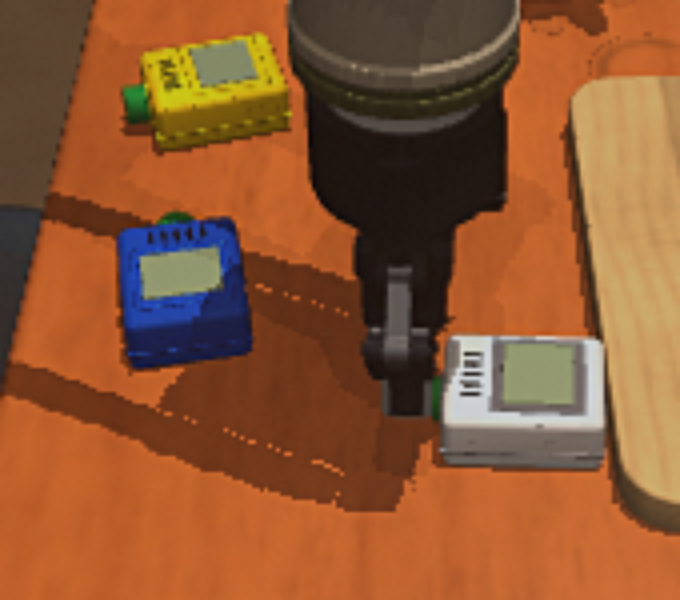

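View pics/end.png

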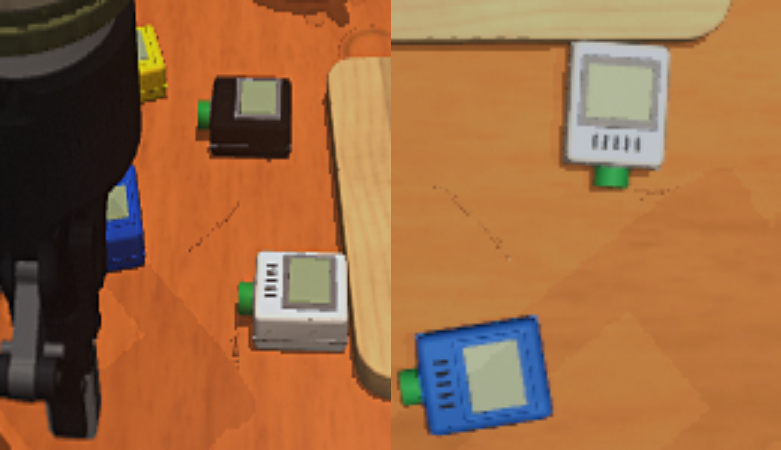

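The pressed picture shows the button stub shortened, with the far end on the board. The final picture shows the timer flat against the board, the button out again, and the black timer unmoved. I'm handing in.

```bash
python3 -c "
from bench import r
print(r.hand_in())"
```

```text
the job is handed in; nothing more can be done
None
```

I pushed the white timer about 40 mm along the worktop with closed fingers on its button until it was braced on the board. I then pressed the button in, backed off, raised the arm clear and handed the job in at about 7 s of the 30 s allowed.

- **Press:** the force rose from 4 to 7 N and then to 17 N for only about 0.6 mm more travel, so the button had reached its stop. At least 5.8 N was read at each check over the next 0.5 s. The joint value itself can't be read, so the press is inferred from force, travel and the picture.
- **Final state:** the timer lies flat with its far end against the board's front edge, about 3° off the board's axis. The button shows the same area as before the press, so it is out again.
- **Other things:** the black timer's picture position is unchanged, to within 1 pixel. The robot is touching nothing, with a force reading near zero.
- **Odd reading:** an upward force of 13 N appeared briefly during the hardest push. Nothing shifted because of it. No check failed.

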